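Open the ratchet screen clamp

TASK

Open the empty screen clamp that has the lime release pad, ready for the next frame: press its pad down and, keeping it down, push the sliding jaw back along its bar until it rests against the end stop, then let go and move clear. Nothing is to be picked up: leave the orange clamp's jaw and release alone, and leave the inks and tools on the table where they are.

Things in the scene. Friction and masses are not known exactly. Their poses are not given: they have to be found in the camera images.
- lime_clamp: ratchet bar clamp with the lime release pad, fixed to the table: plywood base 300 x 100 x 12, origin at the centre of the base's underside. Its x axis runs along the bar, from the fixed head (x -140 to -116, 62 high) to the end stop (x 115 to 137, 60 high); z is up. Bar and tooth rack 24 wide, top 50 above the table
- lime_jaw (a joint): travel in m of the sliding jaw of the lime clamp along the clamp's +x: 0 nearest the fixed head, 0.147 fully back against the end stop. Jaw block (dark iron, 61 long, 46 wide, top 59 above the table) with an upright thumb rest at its rear. About 5 N of friction. While the release is up the ratchet lets the jaw go towards the head but stops it going back after at most 10 mm (one tooth)
- lime_release (a joint): press of the lime release in m, downwards: 0 up, 0.010 fully down. Sprung, 2.4 N rising to 5.4 N; it does not latch: let go, it springs up and the ratchet locks again at the next tooth. The teeth are clear only above 0.0066. At rest it may read 0 to 0.0066, according to where the pawl meets a tooth. It rides on the jaw
- lime_pad (a point): centre of the top of the lime release pad, a block of that colour, 32 (along the bar) x 34, on top of the jaw; its top is 78 above the table when fully up and 68 when fully down; moves with jaw and pad
- lime_rest (a point): centre of the upright front face of the lime clamp's thumb rest, 92 above the table: an iron plate 46 wide, 12 thick, top 104 above the table, its top 12 painted lime, standing 2 behind the pad's rear edge (the face lies 18 along clamp +x from the pad's centre); it is fixed on the jaw, and faces the fixed head. Pushing it along clamp +x moves the jaw back
- orange_clamp: ratchet bar clamp with the orange release pad, fixed to the table: plywood base 300 x 100 x 12, origin at the centre of the base's underside. Its x axis runs along the bar, from the fixed head (x -140 to -116, 62 high) to the end stop (x 115 to 137, 60 high); z is up. Bar and tooth rack 24 wide, top 50 above the table
- orange_jaw (a joint): travel in m of the sliding jaw of the orange clamp along the clamp's +x: 0 nearest the fixed head, 0.147 fully back against the end stop. Jaw block (dark iron, 61 long, 46 wide, top 59 above the table) with an upright thumb rest at its rear. About 5 N of friction. While the release is up the ratchet lets the jaw go towards the head but stops it going back after at most 10 mm (one tooth)
- orange_release (a joint): press of the orange release in m, downwards: 0 up, 0.010 fully down. Sprung, 2.4 N rising to 5.4 N; it does not latch: let go, it springs up and the ratchet locks again at the next tooth. The teeth are clear only above 0.0066. At rest it may read 0 to 0.0066, according to where the pawl meets a tooth. It rides on the jaw
- orange_pad (a point): centre of the top of the orange release pad, a block of that colour, 32 (along the bar) x 34, on top of the jaw; its top is 78 above the table when fully up and 68 when fully down; moves with jaw and pad
- orange_rest (a point): centre of the upright front face of the orange clamp's thumb rest, 92 above the table: an iron plate 46 wide, 12 thick, top 104 above the table, its top 12 painted orange, standing 2 behind the pad's rear edge (the face lies 18 along clamp +x from the pad's centre); it is fixed on the jaw, and faces the fixed head. Pushing it along clamp +x moves the jaw back
- spatula: palette knife lying flat between the clamps, 200 long, 24 wide, 12 thick, its length along its x; origin at mid-length, underside; loose
- ink_tub: open lime tub of ink, 100 across, 60 high; origin centre of underside; loose
- tape_roll: cream tape roll lying flat, 100 across, 36 high; origin centre of underside; loose
- squeegee: wooden squeegee lying flat, 260 by 85, 26 thick, length along its x, origin at the middle of its rubber edge; loose
- ink_jar: orange ink jar with white lid, 70 across, 90 high; origin centre of underside; loose
- cleaner_bottle: white bottle with blue cap, 60 across, 170 high; origin centre of underside; loose

How it is judged:
On the way, in this order (a step that is already met when the one before it is completed fails the run):
1. the lime release is pressed down clear of the teeth while the jaw is still near where it started (value of joint lime_release above 0.0078 m and distance of lime_rest from where it was at the start of the episode below 0.02 m), for 0.1 s.
2. the lime jaw is fully back against its end stop (value of joint lime_jaw above 0.14 m), for 0.1 s.
At the end, for the whole second after the job is handed in: the lime clamp's jaw rests within 7 mm of its end stop with its release sprung up again; the orange clamp's jaw has not been shifted 20 mm or more, and no loose thing lies 20 mm or more from where it stood (value of joint lime_jaw above 0.14 m and value of joint lime_release below 0.0068 m and velocity of joint lime_jaw below 0.01 m/s and distance of each of orange_rest, spatula, ink_tub, tape_roll, squeegee, ink_jar, cleaner_bottle from where it was at the start of the episode below 0.02 m); the robot touches nothing.
It fails at once if the orange clamp's release is pressed (value of joint orange_release above 0.0085 m).
It fails at once if the orange clamp's jaw is shifted (distance of orange_rest from where it was at the start of the episode above 0.02 m).
It fails at once if an ink or tool is moved, lifted or carried (distance of any of spatula, ink_tub, tape_roll, squeegee, ink_jar, cleaner_bottle from where it was at the start of the episode above 0.02 m).
It also fails if it takes over 35 s, if anything falls off the work surface, if the arm or the gripper's body presses on something with over 40 N, if the wrist force passes 120 N, or if a joint passes its speed limit or range.

ROBOT

A 6-joint arm with a two-finger parallel gripper is mounted at the origin on the work surface. World frame = base frame: x ahead of the robot, y to its left, z up, the work surface at z = 0. Lengths are in m, angles in rad, forces in N, time in s.
With the tool pointing down it reaches from about 0.375 to 0.975 m from the base axis. Payload 3.8 kg.
Tool frame: the origin (TCP) lies where the fingers leave the gripper's body, on its centre line; the fingertips stand 73 mm ahead of it and the grasp point (between the pads) lies 54 mm ahead of it (nose_length is the distance from the TCP to the fingertips, in m); z points along the fingers, y is the line along which they close (so a half turn about z gives the same grasp; the last joint's range is limited). The gripper opens to 85 mm and grips with 20 to 120 N. Pads are 22 mm wide; open, the fingers measure 114 mm over their backs; the gripper's body (76 mm by 85 mm) begins 54 mm behind the grasp point. The pads swing forward as they close: fully open they stand 13 mm farther back than shut.
Start: joints at [1.213, 0.264, 1.604, -0, 1.274, -0.037], TCP at [0.213, 0.641, 0.304] pointing down, gripper open.
Joint ranges: [-2.63, 2.63], [-0.94, 2.18], [0.31, 2.57], [-1.31, 4.45], [0, 2.66], [-2.55, 2.55]. Speed limits (rad/s): [2.57, 2.57, 3.14, 3.14, 3.14, 3.14].

INTERFACE

Orientations are given as a rotation vector (axis times angle).
In Python, from workcell import read_state, read_camera, calibration, finish_job, look_for, cut_out, tip_of, nose_length gives the robot as it stands.
- The arm moves only by the tool step_arm, never from a script. Its argument "targets" is a list of rows, each a list of 3 entries, a list of its own where there are three numbers: the turn, a rotation vector about the tool's x, y, z in rad, then the shift along the tool's x, y, z in mm, then the finger opening in mm, from 0 to 85.4. In form: [[[ax, ay, az], [x, y, z], grip], ...]. A call has 1 to 5 rows; each row shifts and turns the commanded pose from where the row before left it, along the tool's axes as they then stand; what a row does not reach is not made up. A row lasts 1/12 s, in which the tool goes at most 41.7 mm and 7.16 degrees, less where a joint would pass 70% of its speed; a pose out of reach is approached as far as the arm can. A call with a gripper value outside its range is refused whole. The fingers move at their own pace and stop on an object; "grip_force" is the grip in N (left out, the last holds). Time passes only in rows, so rows that do not move let the fingers close. It gives the time, the measured TCP pose, the force, the opening and the grip force at its end, in the units of the state.
- read_state(): the state, without advancing time (a new reading comes with each control period).
- read_camera(name): name is "scene" or "side" or "wrist"; returns the picture (420x560x3 uint8, red, green, blue); there is no depth.
- calibration(name): a dict with "camera_matrix" (3x3 intrinsics, pixels), "dist_coeffs" ([k1, k2, p1, p2, k3] as OpenCV has them; the pictures are not rectified), "R" (3x3) and "t" (3): a world point X has camera coordinates R X + t. Camera axes: x right, y down, z forward; pixel columns grow to the right and rows downward; lengths in m; the calibration is good to about 2 mm. A picture is of the moment at which its call begins: read the wrist's pose just before it. calibration takes no time and is no camera call; for the wrist camera it gives the pose at the moment of the call.
- finish_job(): hands the job in; it is judged then, once.
Trained networks look in the newest picture that a camera, given by its name, has taken for a name from the list of things; names that differ only in an ending like _2 or _b are one class to them, and where a whole thing is asked for, a point or a joint stands for the part that bears it (a point fixed in the world has none). Each returns a list of dicts, best first, with "score" (0 to 1); they miss things now and then, are a little off and sometimes report something else, mostly with a low value. They report only what shows in the picture. A call takes as long as a camera call.
- look_for(camera, query): "extent" ([left, top, right, bottom] in pixels, round what is visible of it).
- cut_out(camera, query): "region" (420x560 bool, what is visible of it) and "extent" ([left, top, right, bottom] in pixels, round what is visible of it).
- tip_of(camera, query): "at" ([row, column] in pixels: a listed point, or the origin of a listed thing).
The state is a dict: "time": time; "q": joint angles; "joint_vel": joint speeds; "joint_torque": joint torques, N m; "tool_pos": TCP position; "tcp_rot": TCP orientation; "wrist_force": force on the tool from outside, world axes, zero at the start; "torque": the same for the moment, N m; "width": opening from 0.0 (shut) to 1.0 (fully open); "grip_force": force on a finger pad.
Only numpy, scipy, OpenCV 4.12 (cv2) and the standard library are available. Lean on these libraries where they do the work, as an engineer would, in place of code of your own. Each camera call takes 0.05 s, during which the arm holds its last target. There are 200 camera calls.

## Working session

There is one attempt and no reset: what is moved stays moved. The work goes in short steps, Python scripts to look and compute and a tool call to move; the robot and the scene stay as the last step left them, time stands still between calls to the robot, and variables do not carry over. Pictures are saved under pics/ and viewed, at most 10 in all, crops included, and the job is handed in when it is done.

Besides the shell and the picture viewer there is one more tool, called after "Request:" as a command line: name --argument value ..., lists and objects as JSON in quotes. step_arm: Moves the arm, as the interface text tells. Its arguments: {"type":"object","properties":{"targets":{"type":"array","items":{"type":"array"}},"grip_force":{"type":"number"}},"required":["targets"]}

```bash
mkdir -p pics
cat > h.py <<'E'
import numpy as np, cv2
from workcell import *
def ray(c,uv):
    K=np.array(c["camera_matrix"]);d=np.array(c["dist_coeffs"]);R=np.array(c["R"]);t=np.array(c["t"])
    p=cv2.undistortPoints(np.array([[uv]],float),K,d)[0,0]
    return -R.T@t, R.T@np.array([p[0],p[1],1])
def tri(obs):
    A=np.zeros((3,3));b=np.zeros(3);L=[]
    for c,uv in obs:
        o,v=ray(c,uv);v=v/np.linalg.norm(v);P=np.eye(3)-np.outer(v,v);A+=P;b+=P@o;L.append((o,P))
    X=np.linalg.solve(A,b);return X,[round(1e3*np.linalg.norm(P@(X-o)),1) for o,P in L]
def proj(c,X):
    return cv2.projectPoints(np.array(X,float).reshape(-1,3),cv2.Rodrigues(np.array(c["R"]))[0],np.array(c["t"]),np.array(c["camera_matrix"]),np.array(c["dist_coeffs"]))[0][:,0]
def onz(c,uv,z):
    o,v=ray(c,uv);return o+v*(z-o[2])/v[2]
E
python3 - <<'E'
from h import *
s=read_state();print(s["tool_pos"],s["tcp_rot"],s["width"],s["time"])
obs={}
for n in("scene","side","wrist"):
    im=read_camera(n);c=calibration(n);cv2.imwrite(f"pics/{n}0.png",im[...,::-1])
    for q in("lime_pad","lime_rest","lime_clamp","orange_pad","orange_rest","orange_clamp"):
        r=tip_of(n,q)
        print(n,q,[(np.round(x["at"]),round(x["score"],2)) for x in r[:2]])
        if r and r[0]["score"]>.3: obs.setdefault(q,[]).append((c,r[0]["at"][::-1]))
for q,o in obs.items():
    if len(o)>1: print(q,tri(o))
E
```

```text
[0.21264544 0.64001788 0.30252235] [-0.50172844 -3.10079303  0.00352617] 0.9950211499924062 0.0
scene lime_pad []
scene lime_rest [(array([242., 226.]), 0.79)]
scene lime_clamp [(array([268., 223.]), 0.57)]
scene orange_pad []
scene orange_rest [(array([204., 332.]), 0.73)]
scene orange_clamp [(array([228., 335.]), 0.78)]
side lime_pad [(array([243., 319.]), 0.57)]
side lime_rest [(array([241., 328.]), 0.79), (array([255., 324.]), 0.59)]
side lime_clamp [(array([254., 322.]), 0.95), (array([238., 326.]), 0.49)]
side orange_pad [(array([169., 276.]), 0.42)]
side orange_rest [(array([164., 282.]), 0.61)]
side orange_clamp [(array([183., 283.]), 0.97), (array([154., 228.]), 0.6)]
wrist lime_pad []
wrist lime_rest []
wrist lime_clamp []
wrist orange_pad []
wrist orange_rest []
wrist orange_clamp []
lime_rest (array([ 0.57611787, -0.15871536,  0.08707481]), [np.float64(8.5), np.float64(8.5)])
lime_clamp (array([ 0.56959563, -0.16041158,  0.0014283 ]), [np.float64(7.3), np.float64(7.3)])
orange_rest (array([0.5137283 , 0.17698535, 0.09861125]), [np.float64(8.1), np.float64(8.1)])
orange_clamp (array([0.51644037, 0.18794416, 0.00192072]), [np.float64(3.9), np.float64(3.9)])
```

View pics/scene0.png

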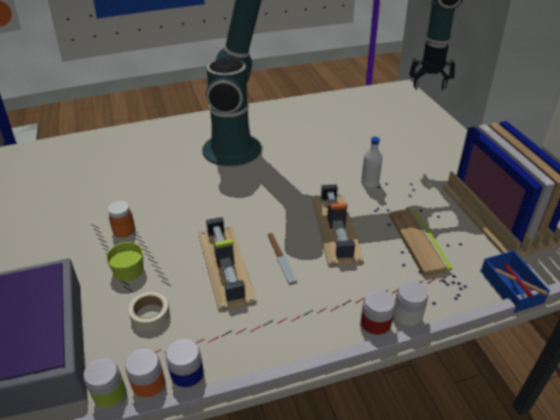

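View pics/side0.png

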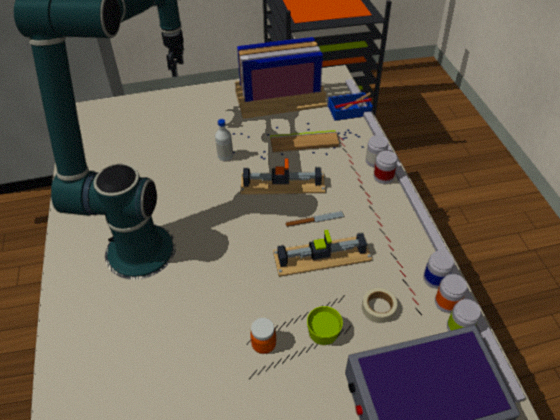

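The scene picture shows the lime clamp around (226,265), with its bar running roughly away from the robot. In the side view it is around (322,252), with the lime rest at about (327,240) on the far side of the pad. I'm moving over it for a near look.

Request:
step_arm --targets '[[[0,0,0],[-26,-31,0],0],[[0,0,0],[-26,-31,0],0],[[0,0,0],[-26,-31,0],0],[[0,0,0],[-26,-31,0],0],[[0,0,0],[-26,-31,0],0]]' --grip_force 40

```text
time: 1.47
tool_pos: [0.2876, 0.4508, 0.3038]
tcp_rot: [0.501, 3.101, 0.0]
wrist_force: [0.8, -1.0, 0.8]
width: 0.303
grip_force: 0.0
```

Request:
step_arm --targets '[[[0,0,0],[-26,-31,0],0],[[0,0,0],[-26,-31,0],0],[[0,0,0],[-26,-31,0],0],[[0,0,0],[-26,-31,0],0],[[0,0,0],[-26,-31,0],0]]'

```text
time: 1.88
tool_pos: [0.362, 0.2626, 0.3042]
tcp_rot: [0.501, 3.101, 0.001]
wrist_force: [1.6, -0.4, 0.9]
width: -0.001
grip_force: 0.0
```

Request:
step_arm --targets '[[[0,0,0],[-26,-31,0],0],[[0,0,0],[-26,-31,0],0],[[0,0,0],[-26,-31,0],0],[[0,0,0],[-26,-31,0],0],[[0,0,0],[-26,-31,0],0]]'

```text
time: 2.3
tool_pos: [0.4366, 0.0743, 0.3044]
tcp_rot: [0.502, 3.1, 0.001]
wrist_force: [1.6, 0.2, 0.9]
width: -0.001
grip_force: 0.0
```

Request:
step_arm --targets '[[[0,0,0],[-26,-31,0],0],[[0,0,0],[-26,-31,0],0],[[0,0,0],[-26,-31,0],0],[[0,0,0],[-26,-31,0],0],[[0,0,0],[0,0,0],0]]'

```text
time: 2.72
tool_pos: [0.498, -0.0801, 0.3044]
tcp_rot: [0.51, 3.097, -0.005]
wrist_force: [-0.7, 0.1, 0.7]
width: -0.001
grip_force: 0.0
```

Run:
```python
from h import *
s=read_state();print(s["tool_pos"],s["tcp_rot"],s["width"],s["time"],nose_length() if callable(nose_length) else nose_length)
im=read_camera("wrist");c=calibration("wrist");cv2.imwrite("pics/w1.png",im[...,::-1])
print(-np.array(c["R"]).T@c["t"])
for q,z in(("lime_pad",.076),("lime_rest",.092),("lime_clamp",0)):
    for x in tip_of("wrist",q)[:2]: print(q,x, onz(c,x["at"][::-1],z))
```

```text
[ 0.49795348 -0.08007855  0.30440556] [ 0.50950914  3.09690352 -0.00503573] -0.0008768774798232227 2.7167 0.0726
[ 0.429692   -0.05461429  0.37491157]
lime_pad {'at': [271.3, 227.6], 'score': 0.67} [ 0.55357185 -0.15409589  0.076     ]
lime_rest {'at': [301.8, 231.7], 'score': 0.95} [ 0.57704872 -0.15665536  0.092     ]
lime_clamp {'at': [251.1, 239.7], 'score': 0.81} [ 0.56542036 -0.15652391  0.        ]
```

View pics/w1.png

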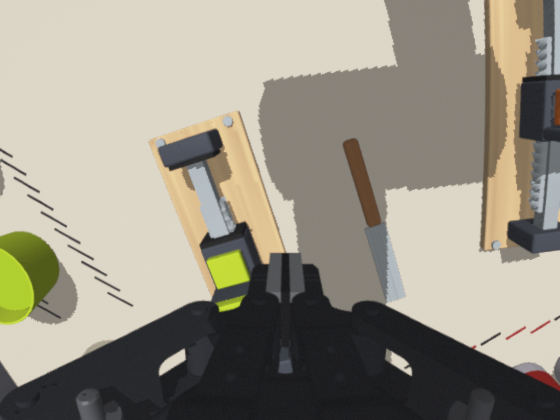

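The wrist picture shows the lime clamp's head at (190,148), the pad at (228,270) and the rest at (228,302), partly hidden by the fingers. So clamp +x points away from the robot. Next I'll get the yaw and back off for a clearer second view.

Run:
```python
from h import *
c=calibration("wrist")
a,b,d,e=[onz(c,p,.012) for p in((152,142),(239,112),(284,248),(211,293))]
ang=lambda v:np.degrees(np.arctan2(v[1],v[0]))
print(a,b,np.linalg.norm(a-b),ang(d-b),ang(e-a),ang(a-b)+90)
print("origin est",(a+b)/2+.15*(d-b)/np.linalg.norm(d-b))
```

```text
[ 0.41688322 -0.19306686  0.012     ] [ 0.41808162 -0.09686601  0.012     ] 0.09620831037902157 -1.2867871967374713 -1.9752790294561382 -0.7137084733100068
origin est [ 0.56744459 -0.14833496  0.012     ]
```

Request:
step_arm --targets '[[[0,0,0],[25,-28,0],0],[[0,0,0],[25,-28,0],0],[[0,0,0],[0,0,0],0]]'

```text
time: 3.17
tool_pos: [0.4262, -0.1113, 0.3028]
tcp_rot: [-0.499, -3.097, 0.002]
wrist_force: [0.3, -0.0, -0.0]
width: 0.002
grip_force: 0.0
```

Run:
```python
from h import *
s=read_state();print(s["tool_pos"],s["tcp_rot"],s["time"])
im=read_camera("wrist");c=calibration("wrist");cv2.imwrite("pics/w2.png",im[...,::-1])
o1=np.array([0.429692,-0.05461429,0.37491157])
for q,z in(("lime_pad",.076),("lime_rest",.092),("lime_clamp",0)):
    for x in tip_of("wrist",q)[:2]: print(q,x, onz(c,x["at"][::-1],z))
```

```text
[ 0.42617072 -0.11129499  0.30284915] [-4.99243629e-01 -3.09712520e+00  2.13832350e-03] 3.1667
lime_pad {'at': [180.7, 9.6], 'score': 0.59} [ 0.33799115 -0.34938747  0.076     ]
lime_rest {'at': [276.3, 412.0], 'score': 0.39} [ 0.53552022 -0.0258726   0.092     ]
```

View pics/w2.png

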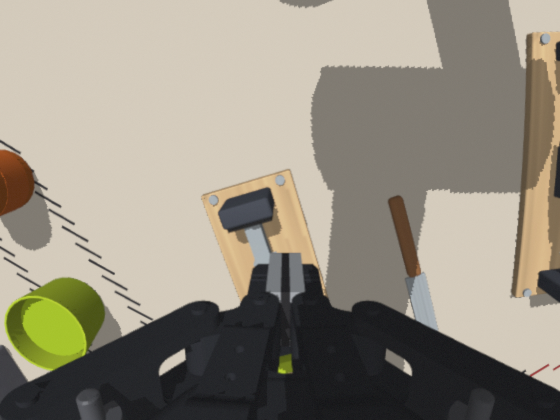

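The second view shows that image-up is towards the robot, so the fingers now hide the jaw. I'll move outward and align the tool with the clamp.

Request:
step_arm --targets '[[[0,0,0],[-31,17,0],0],[[0,0,0],[-31,17,0],0],[[0,0,0],[-31,17,0],0],[[0,0,0],[-31,17,0],0],[[0,0,0],[-31,17,0],0]]'

```text
time: 3.78
tool_pos: [0.6072, -0.0776, 0.3037]
tcp_rot: [0.498, 3.101, 0.0]
wrist_force: [0.1, -1.8, -0.3]
width: 0.001
grip_force: 0.0
```

Request:
step_arm --targets '[[[0,0,-0.1],[0,0,0],0],[[0,0,-0.1],[0,0,0],0],[[0,0,-0.098],[0,0,0],0],[[0,0,0],[0,0,0],0]]'

```text
time: 4.12
tool_pos: [0.6059, -0.078, 0.3032]
tcp_rot: [-0.028, -3.141, -0.001]
wrist_force: [0.5, 0.1, 0.3]
width: -0.0
grip_force: 0.0
```

Run:
```python
from h import *
s=read_state();print(s["tool_pos"],s["tcp_rot"],s["time"])
im=read_camera("wrist");c=calibration("wrist");cv2.imwrite("pics/w3.png",im[...,::-1])
for q,z in(("lime_pad",.076),("lime_rest",.092),("lime_clamp",0)):
    for x in tip_of("wrist",q)[:2]: print(q,x, onz(c,x["at"][::-1],z))
```

```text
[ 0.60586299 -0.07802865  0.30324959] [-2.81814017e-02 -3.14090970e+00 -7.07701656e-04] 4.1167
lime_pad {'at': [135.6, 188.9], 'score': 0.68} [ 0.55579935 -0.15858448  0.076     ]
lime_rest {'at': [163.2, 184.3], 'score': 0.87} [ 0.57673491 -0.16000574  0.092     ]
lime_clamp {'at': [139.5, 207.3], 'score': 0.94} [ 0.56585442 -0.16009307  0.        ]
```

View pics/w3.png

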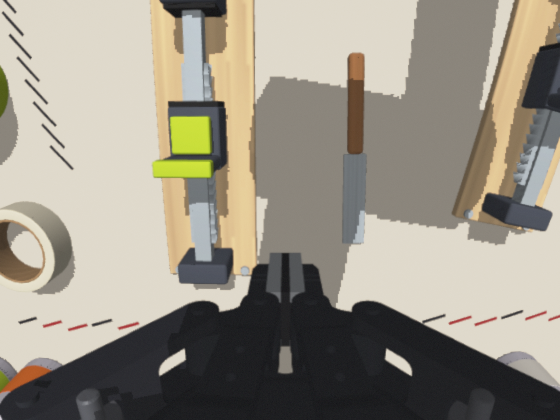

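The third view is clear. The pad spans (171–211, 117–153), the rest's lime top is at (183,168), and the end stop is at (206,265).

Run:
```python
from h import *
c=calibration("wrist");s=read_state()
def T(R,t):
    M=np.eye(4);M[:3,:3]=R;M[:3,3]=t;return M
def tool(p,r): return T(cv2.Rodrigues(np.array(r,float))[0],p)
cam_tool=T(c["R"],c["t"])@tool(s["tool_pos"],s["tcp_rot"])
M=cam_tool@np.linalg.inv(tool([0.49795348,-0.08007855,0.30440556],[0.50950914,3.09690352,-0.00503573]))
c1=dict(c,R=M[:3,:3],t=M[:3,3])
def blobs(f,reg):
    im=cv2.imread(f);h=cv2.cvtColor(im,cv2.COLOR_BGR2HSV)
    m=cv2.inRange(h,(28,150,90),(45,255,255));k=np.zeros_like(m);k[reg[1]:reg[3],reg[0]:reg[2]]=255
    n,l,st,ce=cv2.connectedComponentsWithStats(m&k)
    for i in range(1,n):
        if st[i,4]>100:
            y,x=np.where(l==i);r=cv2.minAreaRect(np.stack([x,y],1).astype(np.float32));print(f,st[i],ce[i],np.round(cv2.boxPoints(r)).tolist())
            yield ce[i],cv2.boxPoints(r)
b1=list(blobs("pics/w1.png",(180,200,270,320)));b3=list(blobs("pics/w3.png",(140,100,240,200)))
print("pad tri",tri([(c1,b1[0][0]),(c,b3[0][0])]))
for z in(.070,.074,.078): print(z,onz(c,b3[0][0],z),onz(c1,b1[0][0],z))
print("pad corners",[np.round(onz(c,p,.076),4) for p in b3[0][1]])
print("rest corners",[np.round(onz(c,p,.104),4) for p in b3[1][1]])
l=[onz(c,p,.012) for p in((157,40),(170,265))];r=[onz(c,p,.012) for p in((255,40),(257,272))]
for a,b in(l,r): print("base",a,b,np.degrees(np.arctan2(*(b-a)[1::-1])))
```

```text
pics/w1.png [ 207  250   43   39 1151] [228.16594266 269.16507385] [[205.0, 259.0], [240.0, 248.0], [250.0, 280.0], [216.0, 291.0]]
pics/w1.png [216 296  29  16 251] [229.51394422 303.76095618] [[216.0, 302.0], [244.0, 295.0], [246.0, 305.0], [219.0, 313.0]]
pics/w3.png [ 170  116   42   38 1482] [190.65519568 134.87246964] [[170.0, 116.0], [211.0, 116.0], [211.0, 153.0], [170.0, 153.0]]
pics/w3.png [ 153  160   60   18 1047] [182.98185291 168.44603629] [[153.0, 177.0], [153.0, 160.0], [212.0, 160.0], [212.0, 177.0]]
pad tri (array([ 0.55505774, -0.1584083 ,  0.07176595]), [np.float64(0.6), np.float64(0.6)])
0.07 [ 0.55507805 -0.15954169  0.07      ] [ 0.55582907 -0.15832749  0.07      ]
0.074 [ 0.55480335 -0.15846278  0.074     ] [ 0.55418839 -0.15699999  0.074     ]
0.078 [ 0.55452865 -0.15738388  0.078     ] [ 0.5525477 -0.1556725  0.078    ]
pad corners [array([ 0.5384, -0.1741,  0.076 ]), array([ 0.5397, -0.1395,  0.076 ]), array([ 0.5705, -0.1417,  0.076 ]), array([ 0.5694, -0.1773,  0.076 ])]
rest corners [array([ 0.5846, -0.1838,  0.104 ]), array([ 0.5711, -0.1821,  0.104 ]), array([ 0.5725, -0.1353,  0.104 ]), array([ 0.586 , -0.1364,  0.104 ])]
base [ 0.46590609 -0.20109355  0.012     ] [ 0.7042295  -0.21353809  0.012     ] -2.9891005269588478
base [ 0.47015387 -0.10524707  0.012     ] [ 0.71460995 -0.11403953  0.012     ] -2.0598937897958156
```

The pad centre is at (0.555, -0.158, ~0.074). The clamp yaw is about -2.5°. Both the height and the pad-to-rest spacing match the text. I'll now go above the pad.

Request:
step_arm --targets '[[[0,0,0.026],[0,0,0],0],[[0,0,0],[15,-27,0],0],[[0,0,0],[15,-28,0],0],[[0,0,0],[15,-27,0],0],[[0,0,0],[0,0,30],0]]'

```text
time: 4.73
tool_pos: [0.5571, -0.1641, 0.2807]
tcp_rot: [0.083, 3.129, -0.01]
wrist_force: [0.9, -0.7, 1.0]
width: 0.002
grip_force: 0.0
```

Request:
step_arm --targets '[[[0,0,0],[0,0,35],0],[[0,0,0],[0,0,35],0],[[0,0,0],[0,0,15],0],[[0,0,0],[0,0,0],0]]'

```text
time: 5.07
tool_pos: [0.5524, -0.1585, 0.1839]
tcp_rot: [-0.079, -3.132, -0.004]
wrist_force: [-1.2, 1.3, 0.3]
width: 0.003
grip_force: 0.0
```

Run:
```python
from h import *
s=read_state();print(s["tool_pos"],s["tcp_rot"],s["time"],s["wrist_force"],nose_length() if callable(nose_length) else nose_length)
im=read_camera("wrist");cv2.imwrite("pics/w4.png",im[...,::-1])
im2=read_camera("side");c=calibration("side");u=proj(c,[.56,-.158,.08])[0].astype(int)
cr=im2[u[1]-60:u[1]+60,u[0]-75:u[0]+75]
a=cv2.resize(cr,(560,448),interpolation=cv2.INTER_CUBIC)
cv2.imwrite("pics/s4.png",a[...,::-1])
```

```text
[ 0.55237811 -0.15849684  0.18389114] [-0.07924472 -3.13188545 -0.00425527] 5.0667 [-1.21805002  1.26591571  0.29280964] 0.0726
```

View pics/w4.png

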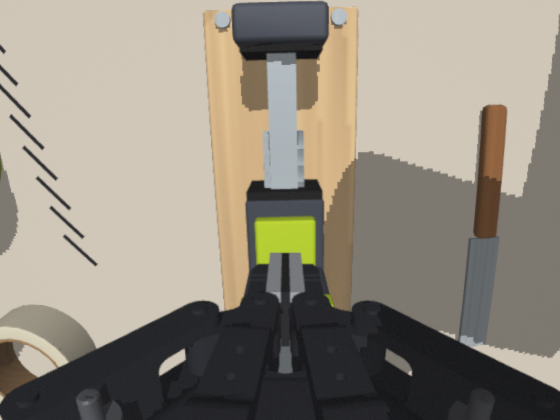

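View pics/s4.png

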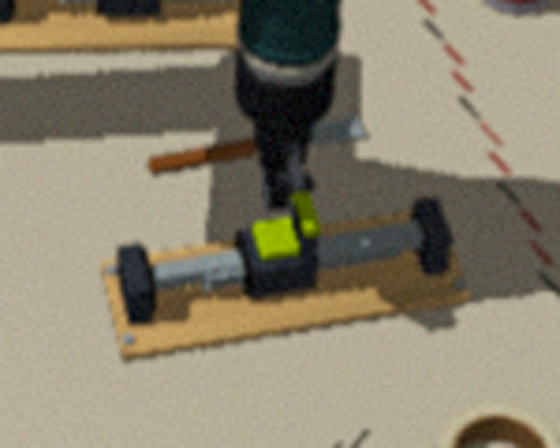

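Laterally the fingers are centred on the pad (both at column 286), and the tip is 35 mm above it. Descending to press.

Request:
step_arm --targets '[[[0,0,0],[-3,0,15],0],[[0,0,0],[0,0,14],0],[[0,0,0],[0,0,5],0],[[0,0,0],[0,0,4],0],[[0,0,0],[0,0,0],0]]'

```text
time: 5.58
tool_pos: [0.5592, -0.1597, 0.1517]
tcp_rot: [0.077, 3.14, -0.001]
wrist_force: [0.7, 1.0, -0.3]
width: 0.002
grip_force: 0.0
```

Request:
step_arm --targets '[[[0,0,0],[0,0,2],0],[[0,0,0],[0,0,2],0],[[0,0,0],[0,0,0],0]]'

```text
time: 5.83
tool_pos: [0.559, -0.1597, 0.1474]
tcp_rot: [0.077, 3.14, -0.0]
wrist_force: [-0.8, -0.4, 0.2]
width: -0.002
grip_force: 0.0
```

Request:
step_arm --targets '[[[0,0,0],[0,0,2],0],[[0,0,0],[0,0,2],0],[[0,0,0],[0,0,0],0],[[0,0,0],[0,0,0],0]]'

```text
time: 6.17
tool_pos: [0.5592, -0.1598, 0.1435]
tcp_rot: [0.077, 3.14, -0.0]
wrist_force: [-0.4, -0.7, 3.8]
width: -0.0
grip_force: 2.1
```

Request:
step_arm --targets '[[[0,0,0],[0,0,1],0],[[0,0,0],[0,0,1],0],[[0,0,0],[0,0,0],0],[[0,0,0],[0,0,0],0]]'

```text
time: 6.5
tool_pos: [0.5591, -0.1597, 0.1412]
tcp_rot: [0.077, 3.14, -0.0]
wrist_force: [0.4, -0.4, 5.1]
width: -0.0
grip_force: 2.4
```

Request:
step_arm --targets '[[[0,0,0],[0,0,1],0],[[0,0,0],[0,0,0.5],0],[[0,0,0],[0,0,0],0],[[0,0,0],[0,0,0],0]]'

```text
time: 6.83
tool_pos: [0.5592, -0.1598, 0.1406]
tcp_rot: [0.077, 3.14, -0.001]
wrist_force: [-2.5, 0.1, 10.0]
width: 0.003
grip_force: 4.9
```

The pad is fully down (10 N). Now pushing along clamp +x.

Request:
step_arm --targets '[[[0,0,0],[-3,0,0],0],[[0,0,0],[-3,0,0],0],[[0,0,0],[-4,0,0],0],[[0,0,0],[-4,0,0],0],[[0,0,0],[-4,0,0],0]]'

```text
time: 7.25
tool_pos: [0.5762, -0.1604, 0.1405]
tcp_rot: [-0.077, -3.139, -0.001]
wrist_force: [-4.9, 1.0, 13.1]
width: 0.003
grip_force: 6.4
```

Request:
step_arm --targets '[[[0,0,0],[-5,0,0],0],[[0,0,0],[-5,0,0],0],[[0,0,0],[-5,0,0],0],[[0,0,0],[-5,0,0],0],[[0,0,0],[-5,0,0],0]]'

```text
time: 7.67
tool_pos: [0.6013, -0.1612, 0.1405]
tcp_rot: [-0.077, -3.139, -0.002]
wrist_force: [-5.6, 1.7, 12.5]
width: 0.002
grip_force: 6.4
```

Request:
step_arm --targets '[[[0,0,0],[-5,0,0],0],[[0,0,0],[-5,0,0],0],[[0,0,0],[-4,0,0],0],[[0,0,0],[-3,0,0],0],[[0,0,0],[-3,0,0],0]]'

```text
time: 8.08
tool_pos: [0.6212, -0.1619, 0.1405]
tcp_rot: [-0.077, -3.139, -0.002]
wrist_force: [-4.3, 3.1, 13.0]
width: -0.003
grip_force: 6.3
```

Request:
step_arm --targets '[[[0,0,0],[-4,0.5,0],0],[[0,0,0],[-4,0.5,0],0],[[0,0,0],[-3,0,0],0],[[0,0,0],[-3,0,0],0],[[0,0,0],[-3,0,0],0]]'

```text
time: 8.5
tool_pos: [0.6382, -0.1622, 0.1405]
tcp_rot: [-0.077, -3.139, -0.001]
wrist_force: [-5.1, 2.1, 12.7]
width: 0.003
grip_force: 6.0
```

Request:
step_arm --targets '[[[0,0,0],[-3,0,0],0],[[0,0,0],[-3,0,0],0],[[0,0,0],[-2,0,0],0],[[0,0,0],[-2,0,0],0]]'

```text
time: 8.83
tool_pos: [0.6482, -0.1625, 0.1405]
tcp_rot: [-0.077, -3.139, -0.002]
wrist_force: [-5.9, 2.2, 12.7]
width: -0.0
grip_force: 6.0
```

Request:
step_arm --targets '[[[0,0,0],[-2,0,0],0],[[0,0,0],[-2,0,0],0],[[0,0,0],[-2,0,0],0],[[0,0,0],[0,0,0],0]]'

```text
time: 9.17
tool_pos: [0.6538, -0.1627, 0.1406]
tcp_rot: [-0.076, -3.138, -0.002]
wrist_force: [-5.8, 3.3, 13.2]
width: 0.004
grip_force: 6.4
```

Request:
step_arm --targets '[[[0,0,0],[-2,0,0],0],[[0,0,0],[-2,0,0],0],[[0,0,0],[0,0,0],0]]'

```text
time: 9.42
tool_pos: [0.6567, -0.163, 0.1405]
tcp_rot: [-0.076, -3.135, -0.002]
wrist_force: [-8.7, 1.7, 15.8]
width: -0.005
grip_force: 7.8
```

Request:
step_arm --targets '[[[0,0,0],[-1.5,0,0],0],[[0,0,0],[-1,0,0],0],[[0,0,0],[0,0,0],0],[[0,0,0],[0,0,0],0]]'

```text
time: 9.75
tool_pos: [0.6576, -0.1631, 0.1405]
tcp_rot: [-0.076, -3.131, -0.002]
wrist_force: [-14.2, 2.0, 18.2]
width: -0.0
grip_force: 10.7
```

The jaw is against the stop: it has stopped advancing and the push force has reached 14 N. I'll ease the push slightly, then lift straight up.

Request:
step_arm --targets '[[[0,0,0],[1.5,0,-1],0],[[0,0,0],[0,0,-4],0],[[0,0,0],[0,0,-8],0],[[0,0,0],[0,0,-15],0],[[0,0,0],[0,0,-25],0]]'

```text
time: 10.17
tool_pos: [0.6578, -0.1629, 0.1895]
tcp_rot: [-0.077, -3.135, -0.003]
wrist_force: [0.5, -0.1, -0.2]
width: 0.001
grip_force: 0.0
```

Request:
step_arm --targets '[[[0,0,0],[0,0,-35],0],[[0,0,0],[0,0,-35],0],[[0,0,0],[-15,30,-15],0],[[0,0,0],[-15,30,-10],0],[[0,0,0],[0,0,0],0]]'

```text
time: 10.58
tool_pos: [0.6971, -0.1008, 0.2934]
tcp_rot: [0.072, 3.129, 0.003]
wrist_force: [0.8, 0.5, 0.2]
width: 0.0
grip_force: 0.0
```

Run:
```python
from h import *
s=read_state();print(s["tool_pos"],s["time"],s["wrist_force"])
im=read_camera("wrist");c=calibration("wrist");cv2.imwrite("pics/w5.png",im[...,::-1])
for q,z in(("lime_pad",.076),("lime_rest",.092)):
    for x in tip_of("wrist",q)[:1]: print(q,x, onz(c,x["at"][::-1],z))
im2=read_camera("side");c=calibration("side");u=proj(c,[.6,-.158,.08])[0].astype(int)
cv2.imwrite("pics/s5.png",cv2.resize(im2[u[1]-60:u[1]+60,u[0]-75:u[0]+75],(560,448),interpolation=cv2.INTER_CUBIC)[...,::-1])
```

```text
[ 0.69709245 -0.10078022  0.29337324] 10.5833 [0.78223316 0.47320512 0.17112875]
lime_pad {'at': [136.7, 206.4], 'score': 0.83} [ 0.64619856 -0.16423928  0.076     ]
lime_rest {'at': [165.9, 204.4], 'score': 0.87} [ 0.6672815  -0.16448348  0.092     ]
```

View pics/w5.png

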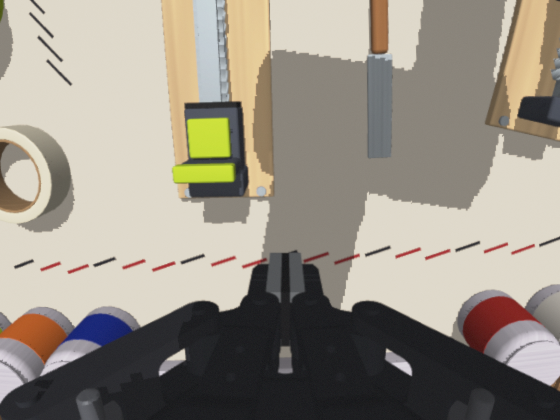

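View pics/s5.png

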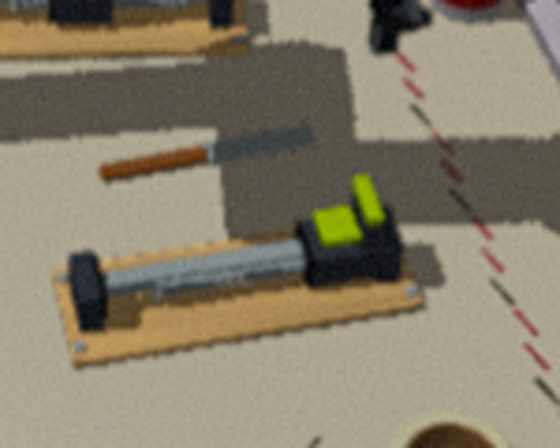

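Both views show the jaw tight against the end stop (wrist (213,190)), the pad up and the spatula where it was. The gripper is clear, so I'm handing in.

```bash
python3 -c "
from workcell import *
print(finish_job())"
```

```text
the job is handed in; nothing more can be done
None
```

The lime clamp is open: I held its pad down, pushed the jaw back against the end stop, let go and moved the arm clear, then handed the job in at about 11 s; the hand-in call returned no verdict.

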